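# Show a trainee the order of a transfer

### The job

Show a trainee the order of the next transfer by pointing down from above at the three things it uses: first the tip of the dropper bottle, then the open mouth of the small beaker, then the middle of the round flat dish. Hold the fingertips about 3 cm above each one, over its middle, for two seconds, and finish still pointing at the dish. Touch, move or lift none of these things nor the vial and the timer among them, and do not point at the vial or the timer: pass well above them.

Things in the scene. Friction and masses are not known exactly. Their poses are not given: they have to be found in the camera images.
- dropper_tip (a point): the tip of the dropper bottle: a slim round loose bottle, 25 mm across and 78 mm tall, that narrows into a long pointed nozzle. This point is on its axis at the very top of the nozzle, 78 mm above the bench (z up).
- beaker_mouth (a point): the mouth of the small open clear beaker, loose, 41 mm across and 34 mm tall. This point is the centre of the rim, 34 mm above the bench (z up).
- dish_top (a point): the top of the round flat lidded pale dish, loose, 64 mm across and 16 mm tall. This point is the centre of its lid, 16 mm above the bench (z up).
- vial_top (a point): the top of a short stout vial with a wide flat screw cap, loose, 30 mm across and 62 mm tall; not part of the transfer. This point is the centre of the cap's top, 62 mm above the bench (z up).
- timer_top (a point): the top of a small flat square-cornered timer with a display and three keys, loose, 62 x 66 mm and 18 mm tall; not part of the transfer. This point is the middle of its top, 18 mm above the bench (z up).
- dropper: the dropper bottle itself; origin at the centre of its underside, z up
- beaker: the beaker itself; origin at the centre of its underside, z up
- dish: the dish itself; origin at the centre of its underside, z up. Right (-y) of the five things stand two pipette stands, up to 0.36 m high with their pipettes (fixed; axes about x 0.45, y 0 and x 0.37, y -0.27), to the left of them a low gel tank and a power supply (fixed): above the five things the way is free.
- vial: the vial itself; origin at the centre of its underside, z up. Behind the five things stands the room's wall, slantwise: its face runs through about x 0.72 at y 0.20, x 0.66 at y 0 and x 0.53 at y -0.50.
- bench_timer: the timer itself; origin at the centre of its underside, z up. These five stand upright on the bench to the left of the pipette stands, at least 55 mm apart centre to centre, in any order; nothing among them is taller than 78 mm.
Not all that is in view belongs to the job. Leave any orange or purple look-alike of the dish alone.

How it is judged:
On the way, in this order (a step that is already met when the one before it is completed fails the run):
1. point at the dropper bottle's tip for 1.2 s: the grasp point between the fingers is within 20 mm sideways of its middle and 22 to 75 mm above its top (so the fingertips are about 3 to 55 mm above it) (horizontal distance between the grasp point and dropper_tip below 0.02 m and height (world z) of the grasp point between 0.1 and 0.153 m), for 1.2 s.
2. then point at the beaker's mouth for 1.2 s: the grasp point between the fingers is within 20 mm sideways of its middle and 22 to 75 mm above its top (so the fingertips are about 3 to 55 mm above it) (horizontal distance between the grasp point and beaker_mouth below 0.02 m and height (world z) of the grasp point between 0.056 and 0.109 m), for 1.2 s.
3. then point at the dish for 1.2 s: the grasp point between the fingers is within 20 mm sideways of its middle and 22 to 75 mm above its top (so the fingertips are about 3 to 55 mm above it) (horizontal distance between the grasp point and dish_top below 0.02 m and height (world z) of the grasp point between 0.038 and 0.091 m), for 1.2 s.
At the end, for the whole second after the job is handed in: the hand is still pointing at the dish: the grasp point between the fingers is within 20 mm sideways of its middle and 22 to 75 mm above its top (so the fingertips are about 3 to 55 mm above it); and all five things are within 6 mm of where they began, untouched (all of step 3 and distance of each of dropper_tip, beaker_mouth, dish_top, vial_top, timer_top from where it was at the start of the episode below 0.006 m).
It fails at once if the robot touches one of the five things (contact force between any of the fingers, the arm and dropper above 0.2 N or contact force between any of the fingers, the arm and beaker above 0.2 N or contact force between any of the fingers, the arm and dish above 0.2 N or contact force between any of the fingers, the arm and vial above 0.2 N or contact force between any of the fingers, the arm and bench_timer above 0.2 N).
It fails at once if one of the five things is shifted, tipped or lifted by more than 6 mm (distance of any of dropper_tip, beaker_mouth, dish_top, vial_top, timer_top from where it was at the start of the episode above 0.006 m).
It fails at once if the hand dips as if to point at the vial (within 20 mm sideways of its middle, grasp point less than 65 mm above its top) (horizontal distance between the grasp point and vial_top below 0.02 m and height (world z) of the grasp point below 0.127 m).
It fails at once if the hand dips as if to point at the timer (within 20 mm sideways of its middle, grasp point less than 65 mm above its top) (horizontal distance between the grasp point and timer_top below 0.02 m and height (world z) of the grasp point below 0.083 m).
It also fails if it takes over 59 s, if anything falls off the work surface, if the arm or the gripper's body presses on something with over 40 N, if the wrist force passes 120 N, or if a joint passes its speed limit or range.

### The arm

A 7-joint arm with a two-finger parallel gripper is mounted at the origin on the work surface; the furniture and walls round the work are solid. World frame = base frame: x ahead of the robot, y to its left, z up, the work surface at z = 0. Lengths are in m, angles in rad, forces in N, time in s.
With the tool pointing down it reaches from about 0.425 to 0.8 m from the base axis. Payload 8.3 kg.
Tool frame: the origin (TCP) lies midway between the tips of the shut fingers; the grasp point (between the pads) lies 19 mm behind it; z points along the fingers, x is the direction in which the jaws open and shut, and the axes are right-handed (so a half turn about z gives the same grasp; the last joint's range is limited). The gripper opens to 85 mm and grips with 20 to 120 N. Pads are 22 mm wide; open, the fingers measure 114 mm over their backs; the gripper's body (76 mm by 85 mm) begins 54 mm behind the grasp point. The pads swing forward as they close: fully open they stand 13 mm farther back than shut.
Start: joints at [1.156, 0.383, 0.016, 1.37, -0.006, 1.388, -0.046], TCP at [0.215, -0.587, 0.231] pointing down, gripper open.
Joint ranges: [-2.95, 2.95], [-0.25, 2.06], [-1.52, 1.56], [0.18, 2.33], [-1.44, 4.58], [0.02, 2.06], [-3.01, 3.01]. Speed limits (rad/s): [2.39, 2.39, 3.01, 3.01, 3.14, 3.14, 3.14].

### API

Orientations are given as a unit quaternion [x, y, z, w].
In Python, from bench import r, cams gives the robot as it stands.
- The arm moves only by the shell command python3 -m handwheel 'ROWS' [FORCE]. ROWS is JSON, a list of rows, each a list of 3 entries, a list of its own where there are three numbers: the shift along the tool's x, y, z in cm, then the turn, a rotation vector about the tool's x, y, z in rad, then the opening in per cent of the stroke, from 0 (shut) to 100 (fully open). A call has 1 to 20 rows; each row shifts and turns the pose as measured when the row begins, along the tool's axes as they then stand; what a row does not reach is not made up. A row lasts 1/10 s, in which the tool goes at most 50 mm and 8.59 degrees, less where a joint would pass 70% of its speed; a pose out of reach is approached as far as the arm can. A call is refused whole if a number of a shift passes 5 or a number of a turn 0.15, either way. A call with a gripper value outside its range is refused whole. The fingers move at their own pace and stop on an object; FORCE is the grip in N (left out, the last holds). Time passes only in rows, so rows that do not move let the fingers close. It gives the time, the measured TCP pose, the force and the opening at its end, in the units of the state.
- r.read_state(): the state, without advancing time (a new reading comes with each control period).
- cams.read_camera(name): name is "scene" or "top" or "wrist"; returns (picture, depth): 420x560x3 uint8, red, green, blue; 420x560 float32, m along the optical axis (not along the pixel's ray), 0 where there is no reading.
- cams.camera_model(name): a dict with "vertical_fov" (degrees; the focal length in pixels is half the picture's height over the tangent of half this angle, whatever the lens; pixels are square), "cx", "cy" (the principal point, pixels), "world_from_camera" (4x4, takes a point from camera to world coordinates). Camera axes: x right, y down, z forward; pixel columns grow to the right and rows downward; lengths in m; the calibration is good to about 2 mm. A picture is of the moment at which its call begins: read the wrist's pose just before it. camera_model takes no time and is no camera call; for the wrist camera it gives the pose at the moment of the call.
- r.close_job(): hands the job in, once; it reports no verdict.
The state is a dict: "time": time; "joint_pos": joint angles; "joint_velocities": joint speeds; "tau": joint torques, N m; "tool_pos": TCP position; "orientation": TCP orientation; "ft_force": force on the tool from outside, world axes, zero at the start; "ft_torque": the same for the moment, N m; "opening": finger opening in m.
Only numpy, scipy, OpenCV 4.12 (cv2) and the standard library are available. Lean on these libraries where they do the work, as an engineer would, in place of code of your own. Each camera call takes 0.05 s, during which the arm holds its last target. There are 200 camera calls.

## Working session

There is one attempt and no reset: what is moved stays moved. The work goes in short steps, Python scripts to look and compute and a shell command to move; the robot and the scene stay as the last step left them, time stands still between calls to the robot, and variables do not carry over. Pictures are saved under pics/ and viewed, about 8 in all and at most 12, crops included, and the job is handed in when it is done.

```bash
mkdir -p pics; ls; cat > h.py <<'E'
import numpy as np, cv2
from bench import r, cams
def snap(n,tag):
    m=cams.camera_model(n); im,d=cams.read_camera(n)
    np.savez(f'pics/{tag}.npz',im=im,d=d,T=np.array(m['world_from_camera']),k=np.array([210/np.tan(np.radians(m['vertical_fov'])/2),m['cx'],m['cy']]))
    cv2.imwrite(f'pics/{tag}.png',im[:,:,::-1]); return m
def world(tag,u,v,z=None):
    f=np.load(f'pics/{tag}.npz'); k,cx,cy=f['k']; T=f['T']
    ray=np.array([(u-cx)/k,(v-cy)/k,1])
    if z is None: d=np.median(f['d'][int(v)-1:int(v)+2,int(u)-1:int(u)+2]); p=ray*d
    else:
        w=T[:3,:3]@ray; p=ray*(z-T[2,3])/w[2]
    return T[:3,:3]@p+T[:3,3]
E
python3 - <<'E'
from h import *
s=r.read_state(); print(s)
for n in('top','scene'): print(snap(n,n))
a=cv2.imread('pics/top.png');cv2.imwrite('pics/top_x.png',cv2.resize(a,(800,600)))
a=cv2.imread('pics/scene.png');cv2.imwrite('pics/scene_x.png',cv2.resize(a,(800,600)))
E
```

```text
pics
{'time': 0.0, 'joint_pos': array([ 1.15611559,  0.38423385,  0.0163656 ,  1.37114515, -0.00631825,
        1.3881813 , -0.04649047]), 'joint_velocities': array([ 3.71398018e-04, -4.22954461e-06,  4.51681545e-04, -5.93433999e-05,
       -2.58649817e-05,  2.10483674e-03,  7.30663989e-04]), 'tau': array([-7.79158581e-04, -6.27597213e+01,  8.44520442e-01, -3.71822226e+01,
        1.66358060e-02,  1.44197312e-02,  9.50003391e-05]), 'tool_pos': array([ 0.2152314 , -0.58624685,  0.23028554]), 'orientation': array([ 8.19951769e-01, -5.72431809e-01, -7.90389126e-04, -5.44102498e-04]), 'ft_force': array([ 0.13887129, -0.55165109, -0.33781802]), 'ft_torque': array([ 0.0389579 , -0.03774936,  0.02875362]), 'opening': 0.08535014592020083}
{'vertical_fov': 46.91027683196572, 'cx': 267.3776759236966, 'cy': 207.70063826559823, 'world_from_camera': array([[ 0.00169542, -0.98400943,  0.17810829,  0.34536454],
       [-0.99981659, -0.00506572, -0.01846968,  0.32201548],
       [ 0.01907659, -0.1780443 , -0.98383754,  0.90860602],
       [ 0.        ,  0.        ,  0.        ,  1.        ]])}
{'vertical_fov': 53.96421195112551, 'cx': 282.53799517640056, 'cy': 214.57218413979874, 'world_from_camera': array([[-0.5972245 , -0.34863262,  0.72234216, -0.09180417],
       [-0.80165965,  0.23050903, -0.55155   ,  0.79913793],
       [ 0.02578193, -0.90847173, -0.41715034,  0.44517239],
       [ 0.        ,  0.        ,  0.        ,  1.        ]])}
```

View pics/top_x.png

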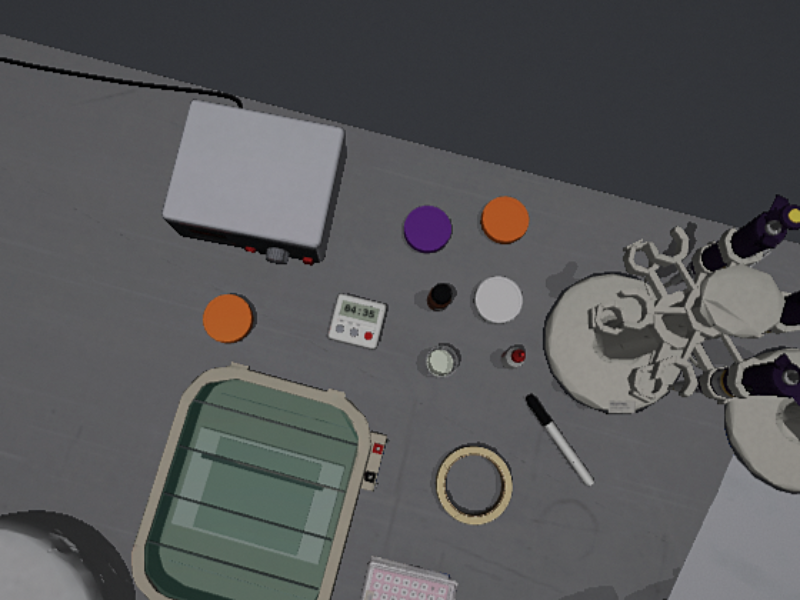

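View pics/scene_x.png

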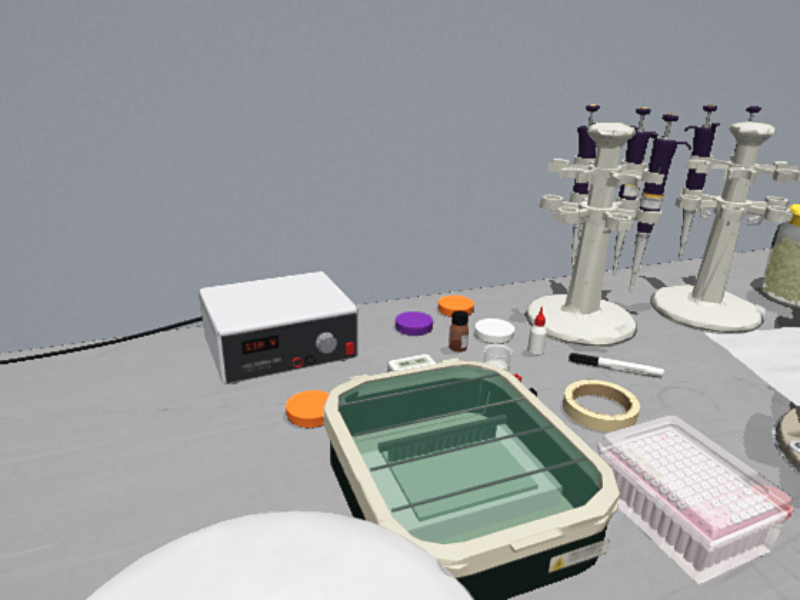

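The top view (800x600 scale) shows these things:
- White bottle with a red nozzle at (516,355): the dropper.
- Clear beaker at (440,361).
- White dish at (498,299). Its look-alikes are orange at (228,318) and (505,220) and purple at (428,229). The tape ring at (475,485) is also round.
- Brown vial with a black cap at (440,297).
- Timer at (357,322).

The scene view agrees. Next I'll check the choice in one close crop.

```bash
python3 - <<'E'
from h import *
a=cv2.imread('pics/top.png')[195:275,225:385];a=cv2.resize(a,None,fx=5,fy=5,interpolation=cv2.INTER_CUBIC)
for i in range(0,160,20): cv2.putText(a,str(225+i),(i*5,10),0,.35,(0,255,255)); cv2.line(a,(i*5,12),(i*5,18),(0,255,255))
for i in range(0,80,20): cv2.putText(a,str(195+i),(0,i*5+4),0,.35,(0,255,255))
cv2.imwrite('pics/crop1.png',a)
S=560/800
for n,u,v,z in(('drop',518,353,.078),('beak',440,361,.034),('dish',498,299,.016),('vial',441,291,.062),('timer',357,321,.018)):
    print(n,world('top',u*S,v*S,z).round(3),world('top',u*S,v*S).round(3))
E
```

```text
drop [0.427 0.142 0.078] [0.429 0.139 0.066]
beak [0.421 0.232 0.034] [0.424 0.229 0.008]
dish [0.505 0.153 0.016] [0.505 0.152 0.015]
vial [0.506 0.232 0.062] [0.506 0.232 0.062]
timer [0.474 0.338 0.018] [0.474 0.338 0.017]
```

View pics/crop1.png

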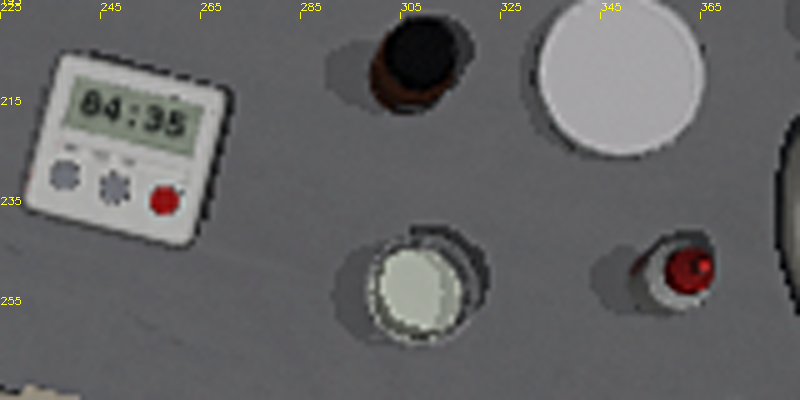

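The crop confirms the choice. The nozzle tip is at about (366,248), the beaker rim centre at (311.6,251.4), the dish at (349.4,210), and the vial cap at (309,206), all in full-image pixels. Next I'll refine the positions and check how far the stands reach.

```bash
cat >> h.py <<'E'
from scipy.spatial.transform import Rotation as R
def go(*t):   # tool-frame cm from measured pose to world TCP t
    s=r.read_state(); q=R.from_quat(s['orientation']); p=s['tool_pos']
    print('t',round(s['time'],2),'p',p.round(4),'ang',np.degrees(np.arctan2(p[1],p[0])).round(1),'f',s['ft_force'].round(1),'op',round(s['opening'],3),'q',s['joint_pos'].round(2))
    print('axes x',q.as_matrix()[:,0].round(3),'z',q.as_matrix()[:,2].round(3))
    for a in t:
        print('to',a,'tool cm',(q.inv().apply(np.array(a)-p)*100).round(2)); p=np.array(a)
E
python3 - <<'E'
from h import *
for n,u,v,z in(('drop',366,248,.078),('beak',311.6,251.4,.034),('dish',349.4,210,.016),('vial',309,206,.062),('timer',250.5,225,.018)):
    print(n,world('top',u,v,z).round(4))
for t in('top','scene'):
    f=np.load(f'pics/{t}.npz'); k,cx,cy=f['k']; v,u=np.mgrid[:420,:560]; d=f['d']
    P=np.stack([(u-cx)/k*d,(v-cy)/k*d,d],-1)@f['T'][:3,:3].T+f['T'][:3,3]; P=P[d>0]
    for lo in np.arange(.03,.42,.04):
        for y0,y1 in((-.15,.125),(-.45,-.15)):
            m=(P[:,2]>lo)&(P[:,2]<lo+.04)&(P[:,0]>.25)&(P[:,0]<.6)&(P[:,1]>y0)&(P[:,1]<y1)
            if m.any(): print(t,lo.round(2),'n',m.sum(),'x',np.percentile(P[m,0],[1,99]).round(3),'y',np.percentile(P[m,1],[1,99]).round(3))
go((.46,-.35,.44),(.46,.05,.44),(.43,.14,.30))
E
```

```text
drop [0.426  0.1361 0.078 ]
beak [0.4237 0.2254 0.034 ]
dish [0.5034 0.1511 0.016 ]
vial [0.5021 0.2319 0.062 ]
timer [0.4738 0.3366 0.018 ]
top 0.03 n 577 x [0.362 0.486] y [-0.024  0.045]
top 0.03 n 452 x [0.312 0.596] y [-0.243 -0.183]
top 0.07 n 237 x [0.384 0.51 ] y [-0.037  0.026]
top 0.11 n 309 x [0.383 0.514] y [-0.068  0.024]
top 0.15 n 253 x [0.378 0.517] y [-0.033  0.027]
top 0.19 n 2822 x [0.368 0.529] y [-0.043  0.094]
top 0.23 n 1550 x [0.371 0.527] y [-0.067  0.084]
top 0.27 n 2751 x [0.371 0.527] y [-0.074  0.08 ]
top 0.31 n 3565 x [0.369 0.542] y [-0.05   0.036]
top 0.35 n 208 x [0.507 0.528] y [-0.041 -0.025]
scene 0.03 n 442 x [0.371 0.475] y [-0.012  0.034]
scene 0.03 n 1196 x [0.273 0.594] y [-0.446 -0.197]
scene 0.07 n 450 x [0.387 0.514] y [-0.07   0.027]
scene 0.07 n 997 x [0.283 0.594] y [-0.445 -0.203]
scene 0.11 n 596 x [0.383 0.516] y [-0.07   0.026]
scene 0.11 n 836 x [0.294 0.564] y [-0.438 -0.204]
scene 0.15 n 522 x [0.378 0.51 ] y [-0.068  0.051]
scene 0.15 n 707 x [0.306 0.597] y [-0.437 -0.186]
scene 0.19 n 1784 x [0.312 0.529] y [-0.149  0.095]
scene 0.19 n 1349 x [0.262 0.576] y [-0.426 -0.151]
scene 0.23 n 1173 x [0.371 0.525] y [-0.145  0.085]
scene 0.23 n 1035 x [0.272 0.598] y [-0.427 -0.152]
scene 0.27 n 1281 x [0.372 0.53 ] y [-0.08   0.078]
scene 0.27 n 1172 x [0.28  0.596] y [-0.44  -0.161]
scene 0.31 n 802 x [0.361 0.534] y [-0.08   0.037]
scene 0.31 n 1308 x [0.324 0.599] y [-0.445 -0.194]
scene 0.35 n 78 x [0.376 0.524] y [-0.078 -0.025]
scene 0.35 n 980 x [0.385 0.599] y [-0.447 -0.226]
scene 0.39 n 956 x [0.543 0.6  ] y [-0.447 -0.238]
t 0.1 p [ 0.2152 -0.5863  0.2304] ang -69.8 f [ 0.3  0.1 -1. ] op 0.085 q [ 1.16  0.38  0.02  1.37 -0.01  1.39 -0.05]
axes x [ 0.345 -0.939 -0.002] z [-0.001  0.002 -1.   ]
to (0.46, -0.35, 0.44) tool cm [-13.78 -31.12 -20.94]
to (0.46, 0.05, 0.44) tool cm [-37.55 -13.78   0.07]
to (0.43, 0.14, 0.3) tool cm [-9.46 -0.29 14.02]
```

```bash
python3 - <<'E'
from h import *
for t in('top','scene'):
    f=np.load(f'pics/{t}.npz'); k,cx,cy=f['k']; v,u=np.mgrid[:420,:560]; d=f['d']
    P=np.stack([(u-cx)/k*d,(v-cy)/k*d,d],-1)@f['T'][:3,:3].T+f['T'][:3,3]; P=P[d>0]
    for x0 in np.arange(.34,.56,.02):
        o=[]
        for z0 in np.arange(.10,.40,.03):
            m=(abs(P[:,0]-x0-.01)<.01)&(abs(P[:,2]-z0-.015)<.015)&(P[:,1]>-.1)&(P[:,1]<.125)
            o.append('%.3f'%np.percentile(P[m,1],99) if m.sum()>2 else '  -  ')
        print(t,x0.round(2),*o)
m=cams.camera_model('wrist')['world_from_camera'];s=r.read_state();q=R.from_quat(s['orientation'])
print('wristcam in tool',q.inv().apply(np.array(m)[:3,3]-s['tool_pos']).round(3), 'z dir',(q.as_matrix().T@np.array(m)[:3,2]).round(2))
E
```

```text
top 0.34   -     -     -     -     -     -     -     -     -     -     -  
top 0.36   -     -   -0.025 0.057 -0.021 0.033 -0.024 -0.025   -     -     -  
top 0.38 -0.026 -0.026 -0.022 0.056 -0.020 0.058 -0.022 -0.023 -0.027   -     -  
top 0.4   -     -   0.028 0.048   -   0.053   -   0.013   -     -     -  
top 0.42 0.022 0.020 0.021 0.087 0.018 0.085 0.014 0.033   -     -     -  
top 0.44 0.025 0.024 0.025 0.094 0.023 0.065 0.020 0.036   -     -     -  
top 0.46   -     -     -   0.093 0.016 0.085 0.002 0.034   -     -     -  
top 0.48   -     -   0.027 0.042 -0.032 0.050   -   0.004   -     -     -  
top 0.5 -0.032 -0.030 -0.026 0.054 -0.022 0.056 -0.022 -0.022 -0.025   -     -  
top 0.52   -     -     -   0.054 -0.024 0.030 -0.022 -0.023 -0.026   -     -  
top 0.54   -     -     -     -     -     -     -   -0.042   -     -     -  
top 0.56   -     -     -     -     -     -     -     -     -     -     -  
scene 0.34   -     -     -     -     -     -   -0.054 -0.048   -     -     -  
scene 0.36   -     -   -0.026 0.058 -0.021 0.034 -0.024 -0.024 -0.030   -     -  
scene 0.38 -0.025 -0.024 -0.021 0.058 -0.016 0.060 -0.021 -0.022 -0.026   -     -  
scene 0.4   -     -   0.031 0.053   -   0.056   -   0.001   -     -     -  
scene 0.42 0.020 0.018 0.023 0.083 0.015 0.085 0.017 0.033   -     -     -  
scene 0.44 0.027 0.027 0.055 0.096 0.026 0.084 0.023 0.038 -0.063   -     -  
scene 0.46 0.023 0.023 0.025 0.095 0.019 0.086 0.019 0.036 -0.066   -     -  
scene 0.48   -     -     -   0.033   -   0.044   -     -     -     -     -  
scene 0.5 -0.029 -0.028 -0.030 0.056 -0.021 0.058 -0.020 -0.019 -0.025   -     -  
scene 0.52   -     -     -   0.056 -0.021 0.029 -0.020 -0.021 -0.024   -     -  
scene 0.54   -     -     -     -     -     -     -   -0.041   -     -     -  
scene 0.56   -     -     -     -     -     -     -     -     -     -     -  
wristcam in tool [ 0.    -0.07  -0.143] z dir [-0.    0.27  0.96]
```

```bash
python3 -m handwheel '[[[0,0,-2],[0,0,0],0],[[0,0,-3],[0,0,0],0],[[0,0,-3],[0,0,0],0],[[0,0,-3],[0,0,0],0],[[0,0,-3],[0,0,0],0],[[0,0,-3],[0,0,0],0],[[0,0,-3],[0,0,0],0],[[0,0,-2],[0,0,0],0],[[0,0,0],[0,0,0],0]]'; python3 - <<'E'
from h import *
go((.38,-.34,.44))
E
```

```text
time: 1.0
tool_pos: [0.2148, -0.5851, 0.4518]
orientation: [0.82, -0.572, -0.007, -0.004]
ft_force: [-0.2, 0.7, -0.2]
opening: 0.0002
t 1.0 p [ 0.2148 -0.5851  0.4518] ang -69.8 f [-0.2  0.7 -0.2] op 0.0 q [ 1.15  0.43  0.04  0.82 -0.02  1.91 -0.04]
axes x [ 0.345 -0.939 -0.016] z [-0.006  0.014 -1.   ]
to (0.38, -0.34, 0.44) tool cm [-17.29 -23.96   1.43]
```

```bash
cat >> h.py <<'E'
def align():  # remaining turn (tool frame) to x=+X, y=-Y, z=-Z
    q=R.from_quat(r.read_state()['orientation']); print('turn',(q.inv()*R.from_quat([1,0,0,0])).as_rotvec().round(3))
E
python3 -c "
from h import *
align()"
```

```text
turn [-0.009  0.014 -1.219]
```

```bash
python3 -m handwheel '[[[0,0,0],[0,0,-0.135],0],[[0,0,0],[0,0,-0.135],0],[[0,0,0],[0,0,-0.135],0],[[0,0,0],[0,0,-0.135],0],[[0,0,0],[0,0,-0.135],0],[[0,0,0],[0,0,-0.135],0],[[0,0,0],[0,0,-0.135],0],[[0,0,0],[0,0,-0.135],0],[[0,0,0],[0,0,-0.135],0],[[0,0,0],[0,0,0],0]]'; python3 - <<'E'
from h import *
align(); go((.38,-.34,.45),(.50,-.10,.45),(.48,.16,.45))
E
```

```text
time: 2.0
tool_pos: [0.215, -0.5847, 0.4375]
orientation: [1.0, 0.023, -0.007, -0.016]
ft_force: [-0.4, -0.2, 0.9]
opening: -0.0
turn [-0.032  0.013  0.046]
t 2.0 p [ 0.215  -0.5847  0.4375] ang -69.8 f [-0.4 -0.2  0.9] op -0.0 q [ 1.25  0.44 -0.16  0.84  0.07  1.9   1.18]
axes x [ 0.999  0.046 -0.013] z [-0.014  0.031 -0.999]
to (0.38, -0.34, 0.45) tool cm [ 17.6  -23.72  -0.72]
to (0.5, -0.1, 0.45) tool cm [ 13.09 -23.41   0.58]
to (0.48, 0.16, 0.45) tool cm [ -0.8  -26.05   0.84]
```

```bash
python3 -m handwheel '[[[2.2,-3,-0.4],[-0.004,0.002,0.006],0],[[2.2,-3,-0.4],[-0.004,0.002,0.006],0],[[2.2,-3,-0.4],[-0.004,0.002,0.006],0],[[2.2,-3,-0.4],[-0.004,0.002,0.006],0],[[2.2,-3,-0.4],[-0.004,0.002,0.006],0],[[2.2,-3,-0.4],[-0.004,0.002,0.006],0],[[2.2,-3,-0.4],[-0.004,0.002,0.006],0],[[2.2,-3,-0.4],[-0.004,0.002,0.006],0],[[0,0,-0.2],[0,0,0],0]]'; python3 - <<'E'
from h import *
align(); go((.50,-.10,.45),(.48,.16,.45))
E
```

```text
time: 2.9
tool_pos: [0.394, -0.3345, 0.4647]
orientation: [1.0, -0.024, -0.003, -0.006]
ft_force: [-0.3, -0.7, 0.2]
opening: -0.0
turn [-0.012  0.007 -0.048]
t 2.9 p [ 0.394  -0.3345  0.4647] ang -40.3 f [-0.3 -0.7  0.2] op -0.0 q [ 0.9   0.18 -0.32  1.12  0.05  1.86  0.55]
axes x [ 0.999 -0.048 -0.007] z [-0.006  0.012 -1.   ]
to (0.5, -0.1, 0.45) tool cm [  9.48 -23.91   1.68]
to (0.48, 0.16, 0.45) tool cm [ -3.24 -25.87   0.32]
```

```bash
python3 -m handwheel '[[[1.2,-3,0],[-0.001,0.001,-0.006],0],[[1.2,-3,0],[-0.001,0.001,-0.006],0],[[1.2,-3,0],[-0.001,0.001,-0.006],0],[[1.2,-3,0],[-0.001,0.001,-0.006],0],[[1.2,-3,0],[-0.001,0.001,-0.006],0],[[1.2,-3,0],[-0.001,0.001,-0.006],0],[[1.2,-3,0],[-0.001,0.001,-0.006],0],[[0.5,-3,0],[-0.001,0.001,-0.006],0],[[0,0,0],[0,0,0],0]]'; python3 - <<'E'
from h import *
align(); go((.47,.16,.45),(.425,.146,.45))
E
```

```text
time: 3.8
tool_pos: [0.4945, -0.091, 0.4585]
orientation: [1.0, -0.019, -0.004, -0.003]
ft_force: [0.1, -0.1, 0.2]
opening: -0.0001
turn [-0.007  0.008 -0.038]
t 3.8 p [ 0.4945 -0.091   0.4585] ang -10.4 f [ 0.1 -0.1  0.2] op -0.0 q [ 0.55  0.16 -0.52  1.17  0.08  1.84  0.02]
axes x [ 0.999 -0.038 -0.008] z [-0.008  0.007 -1.   ]
to (0.47, 0.16, 0.45) tool cm [ -3.39 -24.99   1.04]
to (0.425, 0.146, 0.45) tool cm [-4.44  1.57  0.03]
```

```bash
python3 -m handwheel '[[[-0.6,-3,0],[-0.001,0.001,-0.005],0],[[-0.6,-3,0],[-0.001,0.001,-0.005],0],[[-0.6,-3,0],[-0.001,0.001,-0.005],0],[[-0.6,-3,0],[-0.001,0.001,-0.005],0],[[-0.6,-3,0],[-0.001,0.001,-0.005],0],[[-0.6,-3,0],[-0.001,0.001,-0.005],0],[[-0.6,-3,0],[-0.001,0.001,-0.005],0],[[-0.6,-3,0],[-0.001,0.001,-0.005],0],[[0,0,0],[0,0,0],0],[[0,0,0],[0,0,0],0]]'; python3 - <<'E'
from h import *
align(); go((.425,.15,.30))
snap('wrist','w1'); a=cv2.imread('pics/w1.png');cv2.imwrite('pics/w1_x.png',cv2.resize(a,(800,600)))
E
```

```text
time: 4.8
tool_pos: [0.4537, 0.15, 0.4516]
orientation: [1.0, -0.021, -0.005, 0.002]
ft_force: [0.5, -0.5, -0.6]
opening: 0.0
turn [ 0.005  0.01  -0.041]
t 4.8 p [0.4537 0.15   0.4516] ang 18.3 f [ 0.5 -0.5 -0.6] op 0.0 q [ 0.25  0.12 -0.72  1.25  0.08  1.82 -0.49]
axes x [ 0.999 -0.042 -0.01 ] z [-0.01  -0.004 -1.   ]
to (0.425, 0.15, 0.3) tool cm [-2.72  0.05 15.19]
```

View pics/w1_x.png

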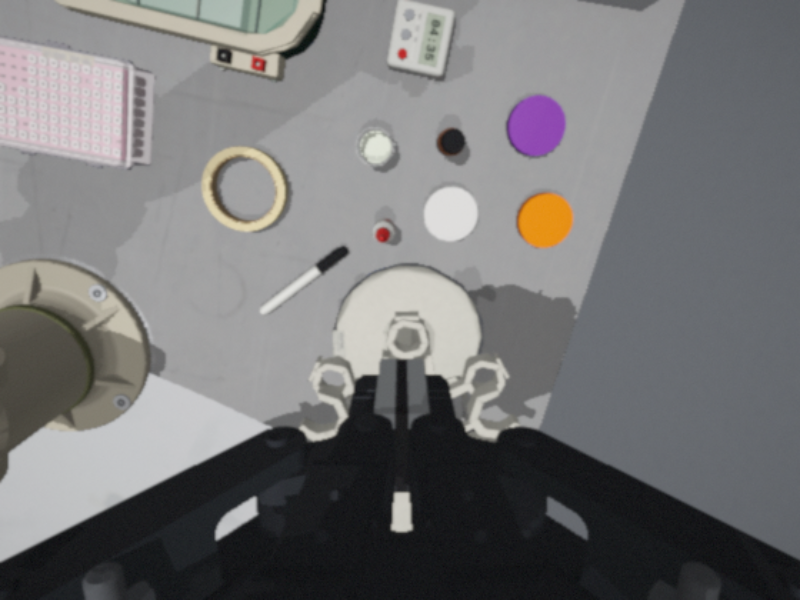

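The wrist view (800x600 scale) shows the dropper tip at (383,235), beaker at (377,147), dish at (451,214), vial at (452,142) and timer at (421,38). The fingers are shut and clear of everything. I'll cross-check these positions against the top-camera ones.

```bash
python3 - <<'E'
from h import *
S=.7
for n,u,v,z in(('drop',383,235,.078),('beak',377,148,.034),('dish',451,214,.016),('vial',452,141,.062)): print(n,world('w1',u*S,v*S,z).round(4))
E
python3 -m handwheel '[[[-0.5,0,1],[0,0.001,-0.005],0],[[-0.5,0,2.5],[0,0.001,-0.005],0],[[-0.5,0,2.5],[0,0.001,-0.005],0],[[-0.5,0,2.5],[0,0.001,-0.005],0],[[-0.5,0,2.5],[0,0.001,-0.005],0],[[0,0,2.5],[0,0.001,-0.005],0],[[0,0,1],[0,0,0],0],[[0,0,0],[0,0,0],0]]'; python3 - <<'E'
from h import *
align(); go((.421,.146,.25),(.421,.146,.115))
E
```

```text
drop [0.4308 0.1405 0.078 ]
beak [0.427  0.2286 0.034 ]
dish [0.5076 0.1521 0.016 ]
vial [0.5058 0.2318 0.062 ]
time: 5.65
tool_pos: [0.4304, 0.1378, 0.3005]
orientation: [1.0, -0.02, -0.002, 0.003]
ft_force: [0.6, -0.3, 0.1]
opening: 0.0001
turn [ 0.005  0.004 -0.041]
t 5.65 p [0.4304 0.1378 0.3005] ang 17.8 f [ 0.6 -0.3  0.1] op 0.0 q [ 0.32  0.02 -0.7   1.66  0.01  1.47 -0.43]
axes x [ 0.999 -0.041 -0.004] z [-0.004 -0.005 -1.   ]
to (0.421, 0.146, 0.25) tool cm [-0.96 -0.81  5.05]
to (0.421, 0.146, 0.115) tool cm [ 0.05 -0.07 13.5 ]
```

```bash
python3 -m handwheel '[[[-0.3,-0.5,0],[0.001,0.001,-0.02],0],[[-0.3,-0.5,0],[0.001,0.001,-0.02],0],[[0,-0.2,1.5],[0.001,0.001,0],0],[[0,0,2],[0.001,0.001,0],0],[[0,0,2],[0.001,0,0],0],[[0,0,2],[0,0,0],0],[[0,0,2],[0,0,0],0],[[0,0,1],[0,0,0],0],[[0,0,0],[0,0,0],0]]'; python3 - <<'E'
from h import *
align(); go((.424,.148,.115))
E
```

```text
time: 6.55
tool_pos: [0.43, 0.1563, 0.2024]
orientation: [1.0, 0.005, 0.008, -0.003]
ft_force: [-1.0, 0.5, 0.2]
opening: 0.0005
turn [-0.006 -0.017  0.01 ]
t 6.55 p [0.43   0.1563 0.2024] ang 20.0 f [-1.   0.5  0.2] op 0.001 q [ 0.29  0.07 -0.73  1.84  0.05  1.24 -0.45]
axes x [1.    0.01  0.017] z [ 0.017  0.006 -1.   ]
to (0.424, 0.148, 0.115) tool cm [-0.76  0.88  8.73]
```

```bash
python3 -m handwheel '[[[0,0.2,1],[-0.001,-0.004,0.002],0],[[-0.1,0.2,1.5],[-0.001,-0.004,0.002],0],[[-0.1,0.2,1.5],[-0.001,-0.004,0.002],0],[[-0.1,0.2,1.5],[-0.001,-0.002,0],0],[[-0.1,0,1],[0,-0.002,0],0],[[0,0,0.5],[0,0,0],0],[[0,0,0],[0,0,0],0]]'; python3 - <<'E'
from h import *
align(); go((.426,.146,.113))
E
```

```text
time: 7.25
tool_pos: [0.4289, 0.1488, 0.1303]
orientation: [1.0, 0.002, 0.002, -0.001]
ft_force: [-0.2, -0.9, 0.4]
opening: -0.0001
turn [-0.003 -0.005  0.003]
t 7.25 p [0.4289 0.1488 0.1303] ang 19.1 f [-0.2 -0.9  0.4] op -0.0 q [ 0.27  0.15 -0.72  1.94  0.11  1.09 -0.49]
axes x [1.    0.003 0.005] z [ 0.005  0.003 -1.   ]
to (0.426, 0.146, 0.113) tool cm [-0.3   0.29  1.73]
```

```bash
python3 -m handwheel '[[[-0.1,0.1,0.8],[0,0,0],0],[[-0.1,0.1,0.6],[0,0,0],0],[[0,0,0.3],[0,0,0],0],[[0,0,0],[0,0,0],0],[[0,0,0],[0,0,0],0],[[0,0,0],[0,0,0],0]]'; python3 - <<'E'
from h import *
align(); go((.426,.146,.113))
snap('wrist','w2'); a=cv2.imread('pics/w2.png');cv2.imwrite('pics/w2_x.png',cv2.resize(a,(800,600)))
E
```

```text
time: 7.85
tool_pos: [0.4279, 0.1472, 0.1133]
orientation: [1.0, 0.002, 0.004, -0.002]
ft_force: [0.8, 0.2, -0.8]
opening: -0.0
turn [-0.004 -0.007  0.003]
t 7.85 p [0.4279 0.1472 0.1133] ang 19.0 f [ 0.8  0.2 -0.8] op -0.0 q [ 0.27  0.17 -0.72  1.96  0.13  1.05 -0.51]
axes x [1.    0.003 0.007] z [ 0.007  0.004 -1.   ]
to (0.426, 0.146, 0.113) tool cm [-0.19  0.12  0.03]
```

View pics/w2_x.png

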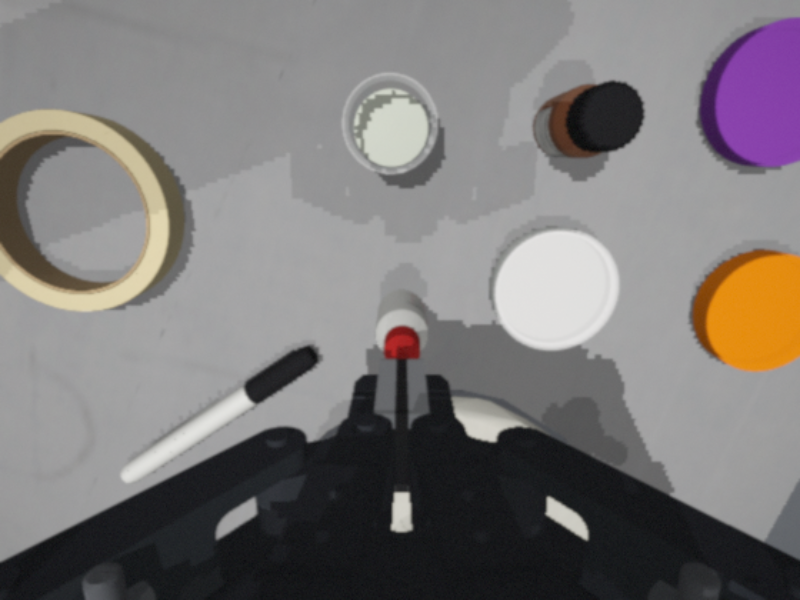

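The wrist view at the dropper shows the fingertips directly over the red nozzle, with the collar at (402,345). The beaker rim is at (391,123) and the dish at (556,289).

```bash
python3 - <<'E'
from h import *
S=.7
for n,u,v,z in(('bottle shoulder',402,328,.048),('collar top',402,350,.06),('beak',391,123,.034),('dish',556.5,289,.016),('vial',606,116,.062)): print(n,world('w2',u*S,v*S,z).round(4),world('w2',u*S,v*S).round(4))
E
```

```text
bottle shoulder [0.429  0.1439 0.048 ] [0.4289 0.1451 0.0516]
collar top [0.4289 0.1382 0.06  ] [0.4288 0.1408 0.0666]
beak [0.4242 0.2311 0.034 ] [0.4239 0.2328 0.0085]
dish [0.507  0.1535 0.016 ] [0.5071 0.1535 0.0158]
vial [0.5043 0.2318 0.062 ] [0.5044 0.2319 0.0618]
```

```bash
python3 -m handwheel '[[[0,0.1,0],[0,0,0],0],[[0,0.1,0],[0,0,0],0],[[0,0,0],[0,0,0],0],[[0,0,0],[0,0,0],0],[[0,0,0],[0,0,0],0],[[0,0,0],[0,0,0],0],[[0,0,0],[0,0,0],0],[[0,0,0],[0,0,0],0],[[0,0,0],[0,0,0],0],[[0,0,0],[0,0,0],0],[[0,0,0],[0,0,0],0],[[0,0,0],[0,0,0],0],[[0,0,0],[0,0,0],0],[[0,0,0],[0,0,0],0],[[0,0,0],[0,0,0],0],[[0,0,0],[0,0,0],0],[[0,0,0],[0,0,0],0],[[0,0,0],[0,0,0],0],[[0,0,0],[0,0,0],0],[[0,0,0],[0,0,0],0]]'; python3 - <<'E'
from h import *
align(); go((.427,.146,.16),(.425,.229,.14),(.425,.229,.064))
E
```

```text
time: 9.9
tool_pos: [0.4283, 0.1452, 0.1138]
orientation: [1.0, 0.002, 0.004, -0.002]
ft_force: [-0.5, -0.1, -0.5]
opening: -0.0001
turn [-0.004 -0.008  0.003]
t 9.9 p [0.4283 0.1452 0.1138] ang 18.7 f [-0.5 -0.1 -0.5] op -0.0 q [ 0.27  0.17 -0.72  1.96  0.13  1.05 -0.5 ]
axes x [1.    0.003 0.008] z [ 0.008  0.004 -1.   ]
to (0.427, 0.146, 0.16) tool cm [-0.09 -0.09 -4.62]
to (0.425, 0.229, 0.14) tool cm [-0.19 -8.29  2.03]
to (0.425, 0.229, 0.064) tool cm [-0.06  0.03  7.6 ]
```

Held for about 2 s. Now I'll go up, across to the beaker and part-way down.

```bash
python3 -m handwheel '[[[0,0,-1.5],[0,0,0],0],[[0,0,-1.5],[0,0,0],0],[[0,0,-1.5],[0,0,0],0],[[0,-1,0],[0,-0.002,0],0],[[0,-2,0],[0,-0.002,0],0],[[-0.1,-2,0],[0,-0.002,0],0],[[-0.1,-2,0],[0,-0.002,0],0],[[0,-1.2,0],[0,0,0],0],[[0,0,1],[0,0,0],0],[[0,0,2],[0,0,0],0],[[0,0,2],[0,0,0],0],[[0,0,1],[0,0,0],0],[[0,0,0],[0,0,0],0]]'; python3 - <<'E'
from h import *
align(); go((.425,.229,.064))
E
```

```text
time: 11.2
tool_pos: [0.4226, 0.2317, 0.0915]
orientation: [1.0, 0.001, -0.003, -0.002]
ft_force: [-0.1, -0.2, -0.3]
opening: 0.0003
turn [-0.003  0.005  0.003]
t 11.2 p [0.4226 0.2317 0.0915] ang 28.7 f [-0.1 -0.2 -0.3] op 0.0 q [ 0.1   0.29 -0.76  1.9   0.23  1.04 -0.75]
axes x [ 1.     0.003 -0.005] z [-0.005  0.003 -1.   ]
to (0.425, 0.229, 0.064) tool cm [0.26 0.28 2.75]
```

```bash
python3 -m handwheel '[[[0.1,0.1,1],[0,0,0],0],[[0.1,0.1,1],[0,0,0],0],[[0,0,0.5],[0,0,0],0],[[0,0,0],[0,0,0],0],[[0,0,0],[0,0,0],0]]'; python3 - <<'E'
from h import *
align(); go((.425,.229,.064),(.425,.229,.12),(.506,.153,.11),(.506,.153,.046))
snap('wrist','w3'); a=cv2.imread('pics/w3.png');cv2.imwrite('pics/w3_x.png',cv2.resize(a,(800,600)))
E
```

```text
time: 11.7
tool_pos: [0.4255, 0.2291, 0.0652]
orientation: [1.0, 0.001, -0.002, -0.002]
ft_force: [0.6, 0.8, 1.1]
opening: 0.0002
turn [-0.003  0.004  0.001]
t 11.7 p [0.4255 0.2291 0.0652] ang 28.3 f [0.6 0.8 1.1] op 0.0 q [ 0.09  0.33 -0.75  1.93  0.26  0.98 -0.77]
axes x [ 1.     0.001 -0.004] z [-0.004  0.003 -1.   ]
to (0.425, 0.229, 0.064) tool cm [-0.05  0.01  0.12]
to (0.425, 0.229, 0.12) tool cm [-0.02 -0.02 -5.6 ]
to (0.506, 0.153, 0.11) tool cm [8.09 7.61 0.94]
to (0.506, 0.153, 0.046) tool cm [0.03 0.02 6.4 ]
```

View pics/w3_x.png

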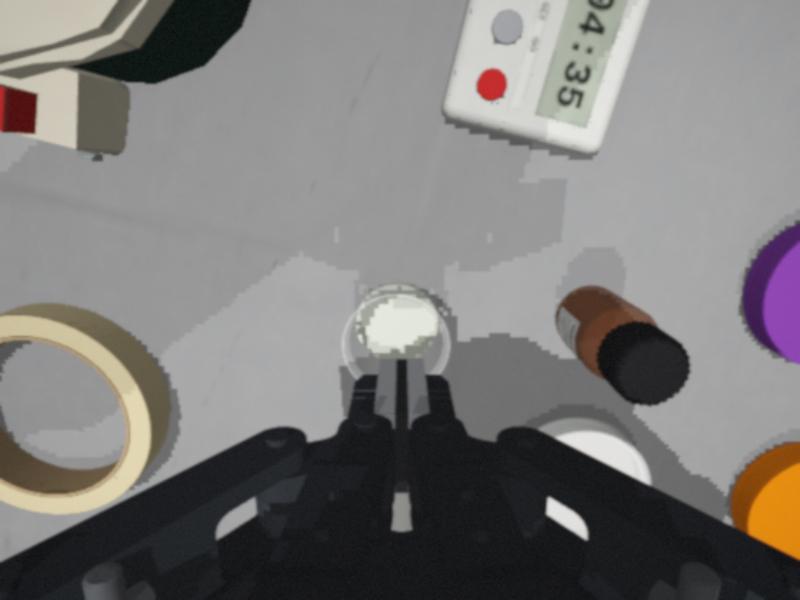

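The fingertips are over the beaker mouth: the rim spans x 343–450 and the fingertip is at (402,360). Now I'll hold.

```bash
python3 -m handwheel '[[[0,0,0],[0,0,0],0],[[0,0,0],[0,0,0],0],[[0,0,0],[0,0,0],0],[[0,0,0],[0,0,0],0],[[0,0,0],[0,0,0],0],[[0,0,0],[0,0,0],0],[[0,0,0],[0,0,0],0],[[0,0,0],[0,0,0],0],[[0,0,0],[0,0,0],0],[[0,0,0],[0,0,0],0],[[0,0,0],[0,0,0],0],[[0,0,0],[0,0,0],0],[[0,0,0],[0,0,0],0],[[0,0,0],[0,0,0],0],[[0,0,0],[0,0,0],0],[[0,0,0],[0,0,0],0],[[0,0,0],[0,0,0],0],[[0,0,0],[0,0,0],0],[[0,0,0],[0,0,0],0],[[0,0,0],[0,0,0],0]]'
python3 -m handwheel '[[[0,0,-1],[0,0,0],0],[[0,0,-2],[0,0,0],0],[[0,0,-2],[0,0,0],0],[[0,0,-2],[0,0,0],0],[[0,0,-1],[0,0,0],0],[[0.8,0.7,0],[0,0,0],0],[[1.7,1.5,0],[0,0,0],0],[[1.7,1.5,0],[0,0,0],0],[[1.7,1.5,0],[0,0,0],0],[[1.5,1.5,0],[0,0,0],0],[[0.6,0.6,0],[0,0,0],0],[[0,0,0],[0,0,0],0]]'; python3 - <<'E'
from h import *
align(); go((.508,.154,.09),(.508,.154,.052))
E
```

```text
time: 13.75
tool_pos: [0.4263, 0.2297, 0.0666]
orientation: [1.0, 0.001, -0.001, -0.002]
ft_force: [0.1, 0.5, -0.1]
opening: -0.0003
time: 14.95
tool_pos: [0.5101, 0.1502, 0.1477]
orientation: [1.0, 0.001, -0.002, -0.001]
ft_force: [0.1, 0.6, 0.5]
opening: 0.0003
turn [-0.002  0.005  0.002]
t 14.95 p [0.5101 0.1502 0.1477] ang 16.4 f [0.1 0.6 0.5] op 0.0 q [ 0.24  0.32 -0.7   1.72  0.22  1.19 -0.52]
axes x [ 1.     0.002 -0.005] z [-0.005  0.002 -1.   ]
to (0.508, 0.154, 0.09) tool cm [-0.18 -0.37  5.77]
to (0.508, 0.154, 0.052) tool cm [0.02 0.01 3.8 ]
```

```bash
python3 -m handwheel '[[[-0.1,-0.2,1],[0,0,0],0],[[0,-0.1,2],[0,0,0],0],[[0,0,2],[0,0,0],0],[[0,0,2],[0,0,0],0],[[0,0,1],[0,0,0],0],[[0,0,0],[0,0,0],0]]'; python3 - <<'E'
from h import *
align(); go((.508,.153,.052))
E
```

```text
time: 15.55
tool_pos: [0.5032, 0.1592, 0.0619]
orientation: [1.0, 0.005, -0.004, -0.002]
ft_force: [-0.3, 0.6, -0.3]
opening: -0.0002
turn [-0.003  0.008  0.01 ]
t 15.55 p [0.5032 0.1592 0.0619] ang 17.6 f [-0.3  0.6 -0.3] op -0.0 q [ 0.19  0.42 -0.68  1.82  0.3   1.02 -0.59]
axes x [ 1.     0.01  -0.008] z [-0.008  0.003 -1.   ]
to (0.508, 0.153, 0.052) tool cm [0.48 0.63 0.98]
```

```bash
python3 -m handwheel '[[[0.2,0.3,0.5],[0,0,0],0],[[0.2,0.3,0.4],[0,0,0],0],[[0,0,0],[0,0,0],0],[[0,0,0],[0,0,0],0],[[0,0,0],[0,0,0],0],[[0,0,0],[0,0,0],0],[[0,0,0],[0,0,0],0],[[0,0,0],[0,0,0],0],[[0,0,0],[0,0,0],0],[[0,0,0],[0,0,0],0],[[0,0,0],[0,0,0],0],[[0,0,0],[0,0,0],0],[[0,0,0],[0,0,0],0],[[0,0,0],[0,0,0],0],[[0,0,0],[0,0,0],0],[[0,0,0],[0,0,0],0],[[0,0,0],[0,0,0],0],[[0,0,0],[0,0,0],0],[[0,0,0],[0,0,0],0],[[0,0,0],[0,0,0],0]]'; python3 - <<'E'
from h import *
go((.508,.153,.052))
snap('wrist','w4');snap('top','t4'); a=cv2.imread('pics/w4.png');b=cv2.imread('pics/t4.png')[120:330,200:480]
cv2.imwrite('pics/fin.png',np.vstack([cv2.resize(a,(400,300)),cv2.resize(b,(400,300))]))
E
```

```text
time: 17.55
tool_pos: [0.5091, 0.1542, 0.0553]
orientation: [1.0, 0.006, -0.001, -0.002]
ft_force: [-0.9, 0.5, 0.1]
opening: -0.0002
t 17.55 p [0.5091 0.1542 0.0553] ang 16.9 f [-0.9  0.5  0.1] op -0.0 q [ 0.2   0.43 -0.67  1.81  0.31  1.   -0.58]
axes x [ 1.     0.011 -0.003] z [-0.003  0.004 -1.   ]
to (0.508, 0.153, 0.052) tool cm [-0.11  0.12  0.33]
```

View pics/fin.png

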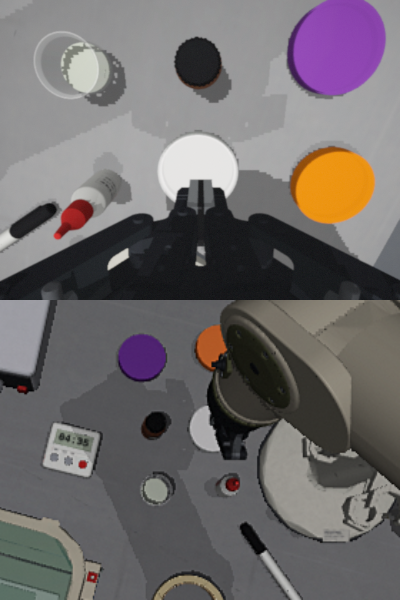

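The fingertips are over the dish centre, with the dish at about (198,170) and the tip at (201,180) in the upper half. Everything is upright and in place. I'll lower slightly to about 3 cm, hold 2 s, and compare the things' positions with the start.

```bash
python3 -m handwheel '[[[0,0,0.4],[0,0,0],0],[[-0.1,0,0.4],[0,0,0],0],[[0,0,0],[0,0,0],0],[[0,0,0],[0,0,0],0],[[0,0,0],[0,0,0],0],[[0,0,0],[0,0,0],0],[[0,0,0],[0,0,0],0],[[0,0,0],[0,0,0],0],[[0,0,0],[0,0,0],0],[[0,0,0],[0,0,0],0],[[0,0,0],[0,0,0],0],[[0,0,0],[0,0,0],0],[[0,0,0],[0,0,0],0],[[0,0,0],[0,0,0],0],[[0,0,0],[0,0,0],0],[[0,0,0],[0,0,0],0],[[0,0,0],[0,0,0],0],[[0,0,0],[0,0,0],0],[[0,0,0],[0,0,0],0],[[0,0,0],[0,0,0],0]]'; python3 - <<'E'
from h import *
a=cv2.imread('pics/top.png');b=cv2.imread('pics/t4.png')
for n,u,v,h in(('drop',361,249,9),('beak',309,252,14),('vial',308,207,10),('timer',250,225,22)):
    m=cv2.matchTemplate(b[v-h-6:v+h+6,u-h-6:u+h+6],a[v-h:v+h,u-h:u+h],cv2.TM_CCOEFF_NORMED);_,s,_,l=cv2.minMaxLoc(m); print(n,'shift px',l[0]-6,l[1]-6,round(s,3))
S=2*.7
print('dish now',world('w4',198*S,170*S,.016).round(4))
go((.5065,.153,.048))
E
```

```text
time: 19.65
tool_pos: [0.508, 0.1543, 0.0466]
orientation: [1.0, 0.006, -0.001, -0.002]
ft_force: [0.1, 0.2, 0.3]
opening: -0.0002
drop shift px 0 0 0.999
beak shift px 0 0 0.969
vial shift px 0 0 0.991
timer shift px 0 0 0.977
dish now [0.5072 0.1549 0.016 ]
t 19.65 p [0.508  0.1543 0.0466] ang 16.9 f [0.1 0.2 0.3] op -0.0 q [ 0.19  0.44 -0.67  1.82  0.31  0.99 -0.59]
axes x [ 1.     0.011 -0.003] z [-0.003  0.005 -1.   ]
to (0.5065, 0.153, 0.048) tool cm [-0.15  0.13 -0.14]
```

```bash
python3 -c "
from bench import r
print(r.close_job())"
```

```text
the job is handed in; nothing more can be done
None
```

With the fingers shut, I pointed at the dropper tip, then the beaker mouth, then the dish, holding about 2 s at each. I handed the job in still pointing at the dish; the hand-in gave no verdict.

| Thing | Sideways offset | Fingertips above its top |
|---|---|---|
| Dropper tip | about 5 mm | about 36 mm |
| Beaker mouth | about 2 mm | about 31 mm |
| Dish | about 1 mm | about 31 mm |

- **Dropper offset:** I stayed slightly left of the tip on purpose, to keep the gripper clear of the pipette stand's hooks.
- **Nothing disturbed:** the dropper, beaker, vial and timer showed no shift (0 px) in the top view between the start and the dish stop. In the wrist view the dish lay within about 3 mm of where I first measured it, which is within measuring error. The wrist force read about 1.5 N or less throughout.
- **Disagreement:** the top and wrist cameras differed by up to about 5 mm on positions (calibration and pixel reading), well inside the 20 mm allowed. No check failed.

The run took about 20 s of the 59 s allowed.

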